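Open the proof rack's gate and draw out the tray

ROBOT

A 6-joint arm with a two-finger parallel gripper is mounted at the origin on the work surface. World frame = base frame: x ahead of the robot, y to its left, z up, the work surface at z = 0. Lengths are in mm, angles in rad, forces in N, time in s.
With the tool pointing down it reaches from about 350 to 975 mm from the base axis. Payload 7.1 kg.
Tool frame: the origin (TCP) lies midway between the tips of the shut fingers; the grasp point (between the pads) lies ctrl.grip_point_offset behind it (ctrl.grip_point_offset is the distance from the TCP to the grasp point, in mm); z points along the fingers, y is the line along which they close (so a half turn about z gives the same grasp; the last joint's range is limited). The gripper opens to 88 mm and grips with 3 to 60 N. Pads are 20 mm wide; open, the fingers measure 115 mm over their backs; the gripper's body (75 mm by 178 mm) begins 61 mm behind the grasp point.
Start: joints at [-1.364, 0.423, 1.63, -0, 1.089, -0.019], TCP at [139.948, -609.113, 222.675] pointing down, gripper open.
Joint ranges: [-3, 3], [-0.9, 2.11], [0.09, 2.58], [-1.31, 4.45], [0.11, 2.69], [-2.54, 2.54]. Speed limits (rad/s): [2.39, 2.39, 3.01, 3.14, 3.14, 3.14].

INTERFACE

Orientations are given as a rotation vector (axis times angle).
In Python, from workcell import ctrl, get_image, close_job, finder gives the robot as it stands.
- The arm moves only by the tool servo_tool, never from a script. Its argument "deltas" is a list of rows, each a list of 2 entries, a list of its own where there are three numbers: the shift along the tool's x, y, z in mm, then the turn, a rotation vector about the tool's x, y, z in rad. A call has 1 to 5 rows; each row is the pose to reach, as a shift and turn from the pose commanded when the call began, along the tool's axes at that moment; what a row does not reach only later rows make up. A row lasts 1/12 s, in which the tool goes at most 41.7 mm and 7.16 degrees, less where a joint would pass 70% of its speed; a pose out of reach is approached as far as the arm can. A call with a gripper value outside its range is refused whole. "grip" is the closure, from -1 (fully open) to 1 (shut), so that 0 is half open, set as the call begins (left out, the last holds). The fingers move at their own pace and stop on an object; the grip force is fixed at half the most. Time passes only in rows, so rows that repeat a pose let the fingers close. It gives the time, the measured TCP pose, the force, the opening and the grip force at its end, in the units of the state.
- ctrl.get_obs(): the state, without advancing time (a new reading comes with each control period).
- get_image(name): name is "side" or "top" or "wrist"; returns a dict with "frame" (400x640x3 uint8, blue, green, red), "depth" (400x640 float32, mm along the optical axis (not along the pixel's ray), 0 where there is no reading), "K" (3x3 intrinsics, pixels), "pose" (4x4, takes a point from camera to world coordinates). Camera axes: x right, y down, z forward; pixel columns grow to the right and rows downward; lengths in mm; the calibration is good to about 2 mm. A picture is of the moment at which its call begins.
- close_job(): hands the job in; it is judged then, once.
Trained networks look in a picture, given as the dict that the camera call returned (one of the last four; its "shot" number tells which), for a name from the list of things; names that differ only in an ending like _2 or _b are one class to them, and where a whole thing is asked for, a point or a joint stands for the part that bears it (a point fixed in the world has none). Each returns a list of dicts, best first, with "score" (0 to 1); they miss things now and then, are a little off and sometimes report something else, mostly with a low value. They report only what shows in the picture. A call takes as long as a camera call.
- finder.search_frame(query, picture): "rect" ([centre column, centre row, width, height] as shares, 0 to 1, of the picture: columns of its width, rows of its height, round what is visible of it).
- finder.silhouettes(query, picture): "mask" (400x640 bool, what is visible of it) and "rect" ([centre column, centre row, width, height] as shares, 0 to 1, of the picture: columns of its width, rows of its height, round what is visible of it).
The state is a dict: "t": time; "qpos": joint angles; "qvel": joint speeds; "joint_torque": joint torques, N m; "ee_pos": TCP position; "orientation": TCP orientation; "ft_force": force on the tool from outside, world axes, zero at the start; "moment": the same for the moment, N m; "width": finger opening in mm; "grasp_force": force on a finger pad.
Only numpy, scipy, OpenCV 4.12 (cv2) and the standard library are available. Lean on these libraries where they do the work, as an engineer would, in place of code of your own. Each camera call takes 0.05 s, during which the arm holds its last target. There are 200 camera calls.

TASK

The tray of printed proofs is shut in the bench rack by a barred gate. Lift the latch bar by its knob out of its catch, swing the gate wide open until it stands about square to the rack's front or beyond, then draw the tray out towards you as far as it goes. Let go, with the gate left wide open, the latch bar hanging back down and the bottle, jar and tape roll left alone.

Things in the scene. Friction and masses are not known exactly. Their poses are not given: they have to be found in the camera images.
- rack: grey sheet-steel bench rack, fixed to the table, 280 deep x 290 wide, open on top, sides 82 high. Origin: on the table, under its middle; x points to its back, z up; the gate closes its front (-x side), which looks roughly to the robot. Two 16 mm aluminium posts at x = -126, y = +-142 carry the light bar across the front
- light_bar (a point): middle of the underside of the rack's aluminium light bar, 240 above the table: 60 deep (rack x -165 to -105), 310 wide, 30 high. It overhangs the shut gate's latch knob and the tray pull, so there is no room for a hand straight above them: come in tilted, from the front
- catch_lip (a point): middle of the top edge of the catch, a steel lip on the left post (rack +y side): 30 wide along rack y, 8 thick (rack x -157 to -149). Its top is 18 above the underside of the resting latch bar, and it holds the bar from the front
- gate (a joint): angle of the gate about its upright hinge, rad: 0 shut, grows as it swings out to the front, to 1.85; stays where it is left (friction 0.12 N m). A barred aluminium panel, 10 thick, 220 from hinge line to free edge, 20 to 150 above the table. Hinge at rack x = -130, y = -120; shut, it runs along rack +y and its outer face looks to rack -x
- latch (a joint): angle of the latch bar, rad: 0 level, resting in the catch (or on its stop once the gate is open); grows to 0.5 as the free end is lifted. It falls back by its weight. Above about 0.12 it clears the lip and the gate can swing; once the gate has swung more than 0.15 the bar is past the lip and may be lowered
- tray (a joint): travel of the tray, m: it starts between -0.015 and 0, grows as it is drawn out of the front, stop at 0.13; stays where it is left (friction about 1.2 N). The shut gate blocks it
- gate_hinge (a point): point on the gate's hinge line, 125 above the table
- gate_edge (a point): upper corner of the gate at its free edge, 220 from the hinge line, 150 above the table, middle of the thickness
- latch_pivot (a point): pivot of the latch bar on the gate's outer side, 50 from the hinge line, 125 above the table. The bar is flat steel, 8 thick, 18 high, about 180 g, 8 to 16 in front of the gate's middle plane; it runs from 14 behind the pivot to 211 beyond it, past the gate's free edge into the catch. It turns about the gate's normal
- latch_knob (a point): grip point of the latch knob: a round black knob, 22 in diameter, 50 long, square to the gate, standing out of the bar's front face 110 from the pivot. This point is on its axis, 42 in front of the gate's middle plane; the knob's end is 24 farther out. Shut, the point lies 125 above the table
- tray_pull (a point): grip point of the tray's pull: an upright black fin in the middle of the tray's front, 12 thick (along rack y), 45 long (along rack x), from 35 to 100 above the table. This point is in the middle of its thickness, 80 above the table, 18 behind its front edge. The tray is a black box 180 x 154 x 32 with proofs in it
- bottle: clear drink bottle, 64 in diameter, 190 tall; origin under its middle
- jar: amber glass jar with a black lid, 80 in diameter, 110 tall; origin under its middle
- tape: roll of brown tape lying flat, 100 in diameter, 30 high; origin under its middle

How it is judged (in metres and radians):
On the way, in this order (a step that is already met when the one before it is completed fails the run):
1. the latch bar is lifted over its catch and the gate has swung past it (value of joint gate above 0.15 rad), for 0.1 s.
2. the gate stands wide open (value of joint gate above 1.35 rad and value of joint tray below 0.06 m), for 0.1 s.
At the end, for the whole second after the job is handed in: The gate is at least 1.35 rad (77 degrees) open, the latch bar is back down (below 0.06 rad), the tray is drawn out at least 115 of its 130 mm, and all are at rest (value of joint gate above 1.35 rad and value of joint latch below 0.06 rad and value of joint tray above 0.115 m and velocity of joint gate between -0.05 and 0.05 rad/s and velocity of joint latch between -0.05 and 0.05 rad/s and velocity of joint tray between -0.01 and 0.01 m/s); the robot touches nothing.
It fails at once if the bottle is moved by more than 30 mm or tipped (distance of bottle from where it was at the start of the episode above 0.03 m or angle between bottle's own z axis and vertical above 0.5 rad).
It fails at once if the jar is moved by more than 30 mm or tipped (distance of jar from where it was at the start of the episode above 0.03 m or angle between jar's own z axis and vertical above 0.5 rad).
It fails at once if the tape roll is moved by more than 30 mm (distance of tape from where it was at the start of the episode above 0.03 m).
It also fails if it takes over 67 s, if anything falls off the work surface, if the arm or the gripper's body presses on something with over 40 N, if the wrist force passes 120 N, or if a joint passes its speed limit or range.

## Working session

There is one attempt and no reset: what is moved stays moved. The work goes in short steps, Python scripts to look and compute and a tool call to move; the robot and the scene stay as the last step left them, time stands still between calls to the robot, and variables do not carry over. Pictures are saved under pics/ and viewed, at most 10 in all, crops included, and the job is handed in when it is done.

Besides the shell and the picture viewer there is one more tool, called after "Emit:" by a JSON object that holds its "name" and its "arguments". servo_tool: Moves the arm, as the interface text tells. Its arguments: {"type":"object","properties":{"deltas":{"type":"array","items":{"type":"array"}},"grip":{"type":"number"}},"required":["deltas"]}

```bash
mkdir -p pics; ls; cat > h.py <<'E'
import numpy as np, cv2
from workcell import ctrl, get_image, close_job, finder
from scipy.spatial.transform import Rotation as R
def world(p,u,v,d):
    K=p["K"]; c=np.array([(u-K[0,2])/K[0,0]*d,(v-K[1,2])/K[1,1]*d,d,1.0]); return (p["pose"]@c)[:3]
def cloud(p,mask=None):
    d=p["depth"]; m=d>0
    if mask is not None: m&=mask
    v,u=np.nonzero(m); z=d[v,u]; K=p["K"]
    c=np.stack([(u-K[0,2])/K[0,0]*z,(v-K[1,2])/K[1,1]*z,z,np.ones_like(z)])
    return (p["pose"]@c)[:3].T
E
python3 - <<'E'
from h import *
print(ctrl.get_obs(), ctrl.grip_point_offset)
for n in ["side","top"]:
    p=get_image(n); cv2.imwrite(f"pics/{n}0.png",p["frame"]); print(n,p["pose"].round(2).tolist())
    for q in ["rack","light_bar","gate","latch","latch_knob","tray_pull","tray","catch_lip","bottle","jar","tape"]:
        try:
            for r in finder.silhouettes(q,p)[:2]:
                c=cloud(p,r["mask"]); print(q,round(r["score"],2),(np.array(r["rect"])*[640,400,640,400]).round(),np.median(c,0).round() if len(c) else None, np.percentile(c,2,axis=0).round(),np.percentile(c,98,axis=0).round())
        except Exception as e: print(q,"ERR",e)
E
```

```text
pics
{'t': 0.0, 'qpos': array([-1.36398853e+00,  4.23817079e-01,  1.63068825e+00, -4.86851741e-07,
        1.08859694e+00, -1.89863554e-02]), 'qvel': array([-4.81474807e-04, -3.45467933e-04, -7.16129448e-05,  2.11324436e-03,
        2.39317472e-03, -1.34958681e-04]), 'joint_torque': array([ 3.47924888e-04, -5.44622397e+01, -2.73664606e+01,  6.44363277e-02,
        2.27534131e-02, -1.25709803e-04]), 'ee_pos': array([ 139.84443955, -608.58403581,  221.91722243]), 'orientation': array([-3.12009953e+00, -3.53754707e-01,  2.22930100e-04]), 'ft_force': array([ 0.19869134, -0.94191904,  0.29681597]), 'moment': array([-0.01738222,  0.03091211, -0.01620478]), 'grasp_force': 0.0, 'width': 87.64247422087413} 18.700000000000003
side [[-0.8, -0.32, 0.51, -299.4], [-0.6, 0.45, -0.66, 1088.78], [-0.02, -0.83, -0.55, 1082.66], [0.0, 0.0, 0.0, 1.0]]
rack 0.86 [263. 217. 116. 109.] [667. 133.  63.] [605. -47.   3.] [916. 265. 273.]
rack 0.57 [233. 288.  26.  42.] [573. 425.  82.] [554. 382.   9.] [622. 449. 114.]
light_bar 0.64 [264. 215. 108. 106.] [667. 135.  67.] [605. -42.   8.] [910. 265. 273.]
g
[... 1147 characters left out ...]
]
latch 0.47 [267. 167.  11.  14.] [625. 163. 136.] [605. 156. 129.] [643. 170. 141.]
latch_knob 0.7 [272. 166.  70.  27.] [635. 161. 133.] [601.  46.  12.] [668. 248. 142.]
tray_pull 0.72 [295. 114.  58.  63.] [818.  86.  30.] [734.   7.  19.] [897. 166.  56.]
tray 0.78 [300. 113.  59.  59.] [820.  86.  30.] [738.   4.  19.] [898. 166.  56.]
catch_lip 0.97 [287. 129. 130. 104.] [754.  99.  33.] [609. -49.   7.] [910. 253. 275.]
bottle 0.97 [468. 206.  29.  23.] [ 519. -413.  126.] [ 496. -441.   12.] [ 549. -395.  192.]
jar 0.62 [190. 184.  34.  26.] [588. 396. 107.] [556. 369.  12.] [626. 437. 116.]
tape 0.75 [458. 279.  32.  34.] [ 315. -400.   28.] [ 265. -449.   -2.] [ 359. -356.   36.]
```

```bash
python3 - <<'E'
from h import *
for n in ["side","top"]:
    p=get_image(n); c=cloud(p); a=(c[:,0]>450)&(c[:,0]<1050)&(abs(c[:,1]-100)<330)
    c=c[a]
    for nm,lo,hi in [("bar",262,285),("sides",74,90)]:
        q=c[(c[:,2]>lo)&(c[:,2]<hi)]; 
        r=cv2.minAreaRect(q[:,:2].astype(np.float32)); print(n,nm,len(q),r,np.median(q[:,2]))
    big=cv2.resize(p["frame"][100:300,180:420] if n=="side" else p["frame"][60:260,160:400],None,fx=3.3,fy=3,interpolation=cv2.INTER_CUBIC)
    cv2.imwrite(f"pics/{n}_c.png",big)
E
```

```text
side bar 1067 ((650.676025390625, 118.4325180053711), (311.7722473144531, 66.82185363769531), 79.25395202636719) 270.276092963212
side sides 362 ((756.4847412109375, 204.09994506835938), (334.728515625, 508.5160217285156), 9.561859130859375) 81.57959274202159
top bar 2618 ((652.4672241210938, 117.427001953125), (309.4659118652344, 61.8534049987793), 78.75210571289062) 270.3559378672535
top sides 374 ((726.87890625, 182.86544799804688), (448.6788635253906, 394.9960632324219), 83.15313720703125) 81.99685882009351
```

View pics/side_c.png

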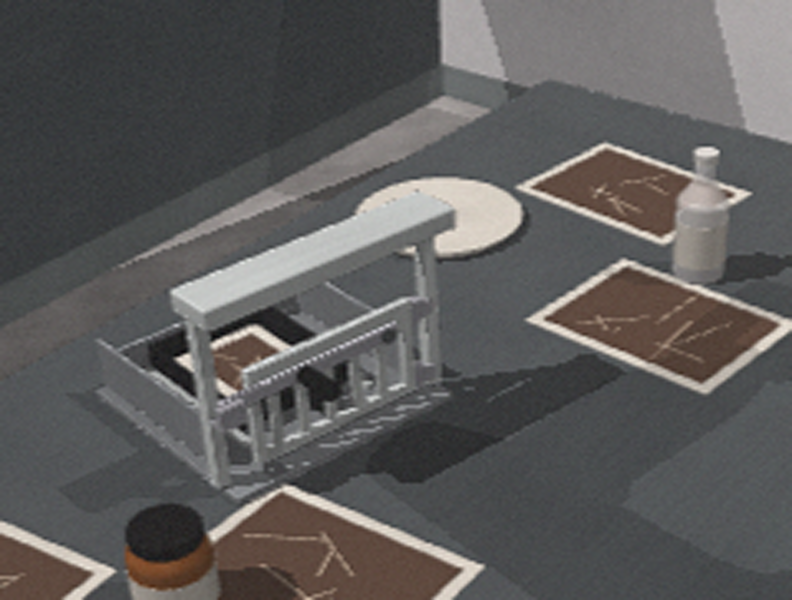

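View pics/top0.png

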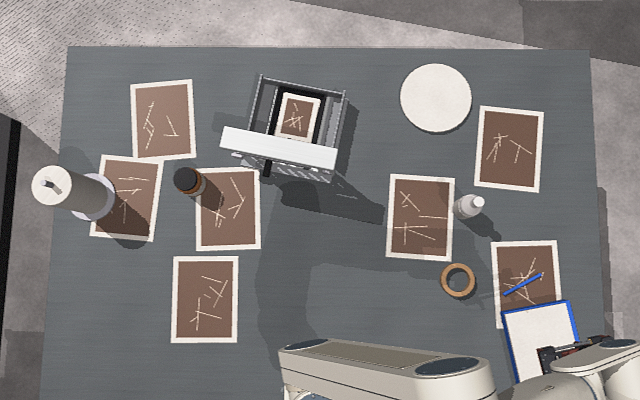

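Emit:
{"name": "servo_tool", "arguments": {"deltas": [[[24,-31,-10],[0,0,0]],[[48,-62,-20],[0,0,0]],[[72,-93,-30],[0,0,0]],[[96,-124,-40],[0,0,0]],[[120,-155,-50],[0,0,0]]], "grip": -0.15}}

```text
t: 1.72
ee_pos: [222.5, -429.5, 273.0]
orientation: [-3.122, -0.353, -0.0]
ft_force: [0.6, -0.1, 0.0]
width: 57.7
grasp_force: 0.0
```

Emit:
{"name": "servo_tool", "arguments": {"deltas": [[[24,-31,-10],[0,0,0.08]],[[48,-62,-20],[0,0,0.16]],[[72,-93,-30],[0,0,0.24]],[[96,-124,-40],[0,0,0.32]],[[120,-155,-50],[0,0,0.4]]]}}

```text
t: 2.13
ee_pos: [304.7, -251.5, 323.4]
orientation: [3.129, -0.28, 0.001]
ft_force: [0.3, -0.9, 0.1]
width: 50.2
grasp_force: 0.0
```

```bash
python3 - <<'E'
from h import *
o=ctrl.get_obs(); print({k:np.round(v,4) for k,v in o.items() if k in("t","qpos","ee_pos","orientation","width")})
print(R.from_rotvec(o["orientation"]).as_matrix().round(3))
E
```

```text
{'t': np.float64(2.1333), 'qpos': array([-7.2030e-01, -5.8500e-02,  1.9849e+00,  1.0000e-04,  1.2143e+00,
        1.0292e+00]), 'ee_pos': array([ 304.6936, -251.5077,  323.3965]), 'orientation': array([ 3.1286e+00, -2.8040e-01,  1.1000e-03]), 'width': np.float64(50.1854)}
[[ 0.984 -0.178  0.001]
 [-0.178 -0.984 -0.   ]
 [ 0.001  0.    -1.   ]]
```

Emit:
{"name": "servo_tool", "arguments": {"deltas": [[[14,-37,0],[0,0,0]],[[28,-74,0],[0,0,0]],[[41,-111,0],[0,0,0]],[[55,-148,0],[0,0,0]],[[68,-185,0],[0,0,0.02]]]}}

```text
t: 2.55
ee_pos: [404.1, -80.9, 323.2]
orientation: [3.127, -0.304, 0.002]
ft_force: [1.1, 0.4, 0.5]
width: 50.7
grasp_force: 0.0
```

Emit:
{"name": "servo_tool", "arguments": {"deltas": [[[5,-35,5],[0,0.1,0]],[[10,-70,10],[0,0.2,0]],[[15,-105,15],[0,0.3,0]],[[20,-140,20],[0,0.4,0]],[[25,-175,25],[0,0.5,0]]]}}

```text
t: 2.97
ee_pos: [458.2, 74.0, 299.3]
orientation: [2.994, -0.294, 0.721]
ft_force: [0.3, -0.6, -0.1]
width: 50.4
grasp_force: 0.0
```

```bash
python3 - <<'E'
from h import *
o=ctrl.get_obs(); print({k:np.round(v,4).tolist() for k,v in o.items() if k in("t","qpos","ee_pos","orientation","width")})
print(R.from_rotvec(o["orientation"]).as_matrix().round(3))
E
```

```text
{'t': 2.9667, 'qpos': [0.2733, -0.0974, 2.1613, -0.3372, 0.6787, 2.2606], 'ee_pos': [458.177, 73.9812, 299.3264], 'orientation': [2.9941, -0.2938, 0.7208], 'width': 50.3581}
[[ 0.873 -0.195  0.446]
 [-0.173 -0.981 -0.091]
 [ 0.455  0.002 -0.89 ]]
```

```bash
cat > kin.py <<'E'
from h import *
from scipy.optimize import least_squares
D=[([-1.36398853,.423817,1.63068825,0,1.08859694,-.0189863],[139.844,-608.584,221.917],[-3.12009953,-.353754707,.00022293]),
([-.7203,-.0585,1.9849,.0001,1.2143,1.0292],[304.6936,-251.5077,323.3965],[3.1286,-.2804,.0011]),
([.2733,-.0974,2.1613,-.3372,.6787,2.2606],[458.177,73.9812,299.3264],[2.9941,-.2938,.7208])]
def rot(q,s4=1,s6=1):
    z=lambda a:R.from_euler('z',a); y=lambda a:R.from_euler('y',a)
    return z(q[0])*y(q[1]+q[2])*z(s4*q[3])*y(q[4])*z(s6*q[5])
def C0(): return rot(D[0][0]).inv()*R.from_rotvec(D[0][2])
def fk(p,q):
    a1,L1,L2,e3,h,d,off=p
    Rt=rot(q)*C0(); s,c=np.sin,np.cos
    A=q[1]; B=q[1]+q[2]
    r=a1+L1*s(A)+L2*s(B)-e3*c(B); zz=h+L1*c(A)+L2*c(B)+e3*s(B)
    w=R.from_euler('z',q[0]).apply([r,off,zz])
    return w+Rt.apply([0,0,d]),Rt
E
python3 - <<'E'
from kin import *
print(C0().as_matrix().round(3))
for s4 in(1,-1):
  for s6 in (1,-1):
    c=rot(D[0][0],s4,s6).inv()*R.from_rotvec(D[0][2]); print(s4,s6,[round((( rot(q,s4,s6)*c).inv()*R.from_rotvec(o)).magnitude(),3) for q,_,o in D])
p0=np.array([0,400,400,0,350,250,12.])
f=lambda p:np.concatenate([np.concatenate([fk(p,q)[0]-x for q,x,_ in D]),(p-p0)*.003])
s=least_squares(f,p0); print(s.x.round(1),np.abs(s.fun[:9]).max())
E
```

```text
[[ 0. -1.  0.]
 [ 1.  0. -0.]
 [ 0.  0.  1.]]
1 1 [0.0, 0.0, 0.0]
1 -1 [0.0, 2.096, 1.724]
-1 1 [0.0, 0.0, 0.674]
-1 -1 [0.0, 2.096, 2.277]
[ 1.000e-01  5.631e+02  4.847e+02 -7.730e+01  3.121e+02  3.096e+02
  1.190e+01] 0.02521745081598681
```

```bash
cat >> kin.py <<'E'
P=np.array([.1,563.1,484.7,-77.3,312.1,309.6,11.9])
LO=np.array([-3,-.9,.09,-1.31,.11,-2.54]); HI=np.array([3,2.11,2.58,4.45,2.69,2.54])
yaw=np.deg2rad(-11.1); RC=np.array([784.9,91.1,0]); Rk=R.from_euler('z',yaw)
def rk(x,y,z): return RC+Rk.apply([x,y,z])
def gp(th,al,out,z): # gate-local to world
    return rk(-130-al*np.sin(th)-out*np.cos(th),-120+al*np.cos(th)-out*np.sin(th),z)
def tool(th,tilt,flip=0,yo=0): # tool z tilted from down toward rack x, turned with gate; flip 0: tool y=-rack y
    return R.from_euler('z',yaw+th+yo)*R.from_matrix(np.array([[1,0,0],[0,-1,0],[0,0,-1.]]))*R.from_euler('y',tilt)*R.from_euler('z',np.pi*flip)
def ik(pos,Rt,q0=None):
    best=None
    g=lambda q:np.concatenate([(fk(P,q)[0]-pos)/100,(Rt.inv()*fk(P,q)[1]).as_rotvec()*3])
    seeds=[q0] if q0 is not None else [np.clip([np.arctan2(pos[1],pos[0]),.1,1.9,j4,1,j6],LO,HI) for j4 in(-1,0,1.5,3) for j6 in(-2,0,2)]
    for s in seeds:
        r=least_squares(g,np.clip(s,LO+1e-6,HI-1e-6),bounds=(LO,HI))
        if best is None or r.cost<best.cost: best=r
    return best.x,best.cost
E
python3 - <<'E'
from kin import *
for flip in(0,1):
  for t in(.5,.7,.9,1.1):
    for th in(0,.4,.8,1.2,1.6):
      Rt=tool(th,t,flip); g=gp(th,160,46,150 if th<.3 else 130); q,c=ik(g+Rt.apply([0,0,18.7]),Rt)
      print(flip,t,th,q.round(2),round(c,4))
E
```

```text
0 0.5 0 [ 0.33  0.45  1.93 -0.55  0.4   2.54] 0.011
0 0.5 0.4 [ 0.24  0.41  2.13 -0.17  0.11  1.78] 0.0
0 0.5 0.8 [ 0.03  0.37  2.22  1.14  0.29 -0.07] 0.0
0 0.5 1.2 [-0.21  0.38  2.19  0.93  0.59 -0.44] 0.0
0 0.5 1.6 [-0.37  0.45  2.05  0.66  0.87 -0.69] 0.0
0 0.7 0 [ 0.39  0.49  2.08  4.45  0.36 -2.41] 0.0155
0 0.7 0.4 [ 0.25  0.44  2.24  3.26  0.24 -1.65] 0.0
0 0.7 0.8 [-0.04  0.41  2.31  1.97  0.44 -0.96] 0.0
0 0.7 1.2 [-0.32  0.44  2.23  1.25  0.72 -0.85] 0.0
0 0.7 1.6 [-0.46  0.52  2.04  0.82  1.01 -0.9 ] 0.0
0 0.9 0 [ 0.46  0.54  2.12  4.21  0.57 -2.12] 0.0
0 0.9 0.4 [ 0.25  0.53  2.33  3.21  0.61 -1.59] 0.0
0 0.9 0.8 [-0.12  0.52  2.38  2.26  0.74 -1.34] 0.0
0 0.9 1.2 [-0.43  0.55  2.25  1.43  0.9  -1.13] 0.0
0 0.9 1.6 [-0.54  0.62  2.01  0.92  1.16 -1.05] 0.0
0 1.1 0 [ 0.5   0.64  2.17  4.    0.86 -1.86] 0.0
0 1.1 0.4 [ 0.26  0.68  2.38  3.2   1.02 -1.58] 0.0
0 1.1 0.8 [-0.19  0.68  2.42  2.33  1.08 -1.54] 0.0
0 1.1 1.2 [-0.51  0.67  2.26  1.52  1.1  -1.33] 0.0
0 1.1 1.6 [-0.6   0.72  1.98  0.99  1.32 -1.16] 0.0
1 0.5 0 [ 0.35  0.46  1.94 -0.72  0.39 -0.4 ] 0.0
1 0.5 0.4 [ 0
[... 241 characters left out ...]
0.0098
1 0.7 0.4 [0.25 0.44 2.24 3.26 0.24 1.49] 0.0
1 0.7 0.8 [-0.04  0.41  2.31  1.97  0.44  2.18] 0.0
1 0.7 1.2 [-0.32  0.44  2.23  1.25  0.72  2.29] 0.0
1 0.7 1.6 [-0.46  0.52  2.04  0.82  1.01  2.24] 0.0
1 0.9 0 [0.46 0.54 2.12 4.21 0.57 1.02] 0.0
1 0.9 0.4 [0.25 0.53 2.33 3.21 0.61 1.55] 0.0
1 0.9 0.8 [-0.12  0.52  2.38  2.26  0.74  1.8 ] 0.0
1 0.9 1.2 [-0.43  0.55  2.25  1.43  0.9   2.01] 0.0
1 0.9 1.6 [-0.54  0.62  2.01  0.92  1.16  2.09] 0.0
1 1.1 0 [0.5  0.64 2.17 4.   0.86 1.28] 0.0
1 1.1 0.4 [0.26 0.68 2.38 3.2  1.02 1.57] 0.0
1 1.1 0.8 [-0.19  0.68  2.42  2.33  1.08  1.6 ] 0.0
1 1.1 1.2 [-0.51  0.67  2.26  1.52  1.1   1.81] 0.0
1 1.1 1.6 [-0.6   0.72  1.98  0.99  1.32  1.98] 0.0
```

```bash
cat >> kin.py <<'E'
def rows(qs): # list of joint waypoints -> calls of 5 rows, tool-frame deltas
    for i in range(0,len(qs)-1,5):
        p0,R0=fk(P,qs[i]); out=[]
        for q in qs[i+1:i+6]:
            p,Rr=fk(P,q); out.append([R0.inv().apply(p-p0).round().astype(int).tolist(),(R0.inv()*Rr).as_rotvec().round(2).tolist()])
        print(out)
E
python3 - <<'E'
from kin import *
t=1.0
for nm,g,th in[("pre",gp(0,160,48,125)-130*tool(0,t).apply([0,0,1]),0),("knob",gp(0,160,48,125),0),("tray",rk(-105,0,80),0),("traypre",rk(-105,0,80)-150*tool(0,t).apply([0,0,1]),0),("trayout",rk(-235,0,80),0)]:
    for tt in (.9,1.,1.1):
        Rt=tool(th,tt,1); q,c=ik(g+Rt.apply([0,0,18.7]),Rt); print(nm,tt,q.round(3).tolist(),round(c,4))
Rt=tool(0,1.,1); q1,c=ik(gp(0,160,48,125)-130*tool(0,t).apply([0,0,1])+Rt.apply([0,0,18.7]),Rt)
q0=ctrl.get_obs()["qpos"]
s=np.linspace(0,1,36); qs=[q0+(q1-q0)*x for x in s]
for q in qs: q[4]+=0
for i in range(0,36,5): print(fk(P,qs[i])[0].round(),(fk(P,qs[i])[0]-100*fk(P,qs[i])[1].apply([0,0,1])).round())
print("max row turn",max((fk(P,a)[1].inv()*fk(P,b)[1]).magnitude() for a,b in zip(qs,qs[1:])))
rows(qs)
E
```

```text
pre 0.9 [0.642, 0.366, 2.273, 4.443, 0.647, 0.936] 0.0
pre 1.0 [0.678, 0.419, 2.302, 4.31, 0.775, 1.108] 0.0
pre 1.1 [0.709, 0.484, 2.324, 4.223, 0.916, 1.241] 0.0
knob 0.9 [0.46, 0.594, 2.12, 4.138, 0.603, 1.11] 0.0
knob 1.0 [0.483, 0.641, 2.146, 4.032, 0.746, 1.244] 0.0
knob 1.1 [0.505, 0.697, 2.163, 3.967, 0.895, 1.339] 0.0
tray 0.9 [0.302, 0.713, 2.033, 3.895, 0.576, 1.228] 0.0
tray 1.0 [0.319, 0.758, 2.058, 3.811, 0.728, 1.332] 0.0
tray 1.1 [0.335, 0.81, 2.074, 3.762, 0.883, 1.404] 0.0
traypre 0.9 [0.461, 0.463, 2.257, 4.132, 0.607, 1.119] 0.0
traypre 1.0 [0.489, 0.518, 2.286, 4.024, 0.759, 1.263] 0.0
traypre 1.1 [0.515, 0.584, 2.308, 3.96, 0.919, 1.367] 0.0
trayout 0.9 [0.467, 0.677, 2.258, 3.93, 0.745, 1.384] 0.0
trayout 1.0 [0.496, 0.741, 2.276, 3.89, 0.906, 1.47] 0.0
trayout 1.1 [0.522, 0.812, 2.286, 3.873, 1.067, 1.538] 0.0
[458.  74. 299.] [414.  83. 388.]
[394. 215. 254.] [372. 186. 347.]
[367. 345. 275.] [353. 281. 351.]
[394. 428. 326.] [371. 343. 375.]
[464. 444. 360.] [416. 361. 387.]
[539. 393. 345.] [462. 332. 367.]
[570. 294. 279.] [479. 270. 312.]
[526. 183. 185.]
[... 672 characters left out ...]
[[-5, -32, 10], [0.13, -0.03, 0.15]], [[-3, -48, 12], [0.2, -0.04, 0.22]], [[2, -63, 14], [0.26, -0.05, 0.3]], [[10, -78, 14], [0.33, -0.05, 0.37]]]
[[[5, -16, 3], [0.07, 0.0, 0.07]], [[14, -31, 5], [0.14, 0.01, 0.14]], [[25, -46, 4], [0.21, 0.03, 0.21]], [[39, -60, 2], [0.28, 0.05, 0.28]], [[56, -72, -2], [0.35, 0.07, 0.34]]]
[[[14, -17, 0], [0.07, 0.03, 0.06]], [[30, -34, -2], [0.15, 0.06, 0.12]], [[49, -50, -6], [0.23, 0.09, 0.18]], [[70, -65, -12], [0.3, 0.13, 0.24]], [[92, -78, -21], [0.38, 0.17, 0.3]]]
[[[20, -20, -2], [0.08, 0.04, 0.05]], [[42, -40, -6], [0.16, 0.09, 0.1]], [[66, -59, -13], [0.24, 0.14, 0.15]], [[90, -76, -23], [0.32, 0.18, 0.2]], [[116, -92, -36], [0.4, 0.24, 0.24]]]
```

Emit:
{"name": "servo_tool", "arguments": {"deltas": [[[-24,-24,5],[0.06,-0.07,0.06]],[[-47,-49,7],[0.12,-0.14,0.11]],[[-67,-74,6],[0.18,-0.21,0.17]],[[-85,-100,3],[0.24,-0.27,0.23]],[[-101,-126,-1],[0.3,-0.34,0.3]]]}}

```text
t: 3.38
ee_pos: [393.5, 214.2, 253.7]
orientation: [-2.728, 0.586, -0.215]
ft_force: [-0.1, 0.6, 0.2]
width: 50.5
grasp_force: 0.0
```

Emit:
{"name": "servo_tool", "arguments": {"deltas": [[[-20,-21,6],[0.06,-0.06,0.06]],[[-38,-42,11],[0.12,-0.12,0.13]],[[-54,-65,13],[0.18,-0.17,0.19]],[[-67,-87,13],[0.24,-0.22,0.26]],[[-77,-109,12],[0.3,-0.27,0.33]]]}}

```text
t: 3.8
ee_pos: [367.4, 343.3, 275.8]
orientation: [-2.279, 0.837, 0.135]
ft_force: [-0.2, 0.3, -1.2]
width: 50.9
grasp_force: 0.0
```

Emit:
{"name": "servo_tool", "arguments": {"deltas": [[[-13,-18,7],[0.06,-0.04,0.07]],[[-24,-36,12],[0.12,-0.08,0.14]],[[-31,-55,15],[0.19,-0.12,0.21]],[[-36,-74,18],[0.25,-0.15,0.29]],[[-37,-92,19],[0.31,-0.17,0.36]]]}}

```text
t: 4.22
ee_pos: [396.8, 425.4, 325.9]
orientation: [-1.788, 1.089, 0.331]
ft_force: [-0.0, 1.1, 0.7]
width: 50.2
grasp_force: 0.0
```

```bash
python3 - <<'E'
from kin import *
o=ctrl.get_obs(); print(o["qpos"].round(3),o["ee_pos"].round(1),fk(P,o["qpos"])[0].round(1)); print((fk(P,o["qpos"])[1].inv()*R.from_rotvec(o["orientation"])).magnitude())
D.append((o["qpos"],o["ee_pos"],o["orientation"]))
f=lambda p:np.concatenate([np.concatenate([fk(p,q)[0]-x for q,x,_ in D]),(p-P)*.001])
s=least_squares(f,P); print(s.x.round(1).tolist(),np.abs(s.fun[:12]).max())
E
```

```text
[0.439 0.126 2.221 1.654 0.725 1.768] [396.8 425.4 325.9] [396.9 425.4 325.9]
5.21216265761212e-07
[0.0, 563.1, 484.8, -77.5, 312.3, 309.6, 11.9] 0.01669804075837078
```

```bash
sed -i 's/^P=.*/P=np.array([0,563.1,484.8,-77.5,312.3,309.6,11.9])/' kin.py; python3 - <<'E'
from kin import *
Rt=tool(0,1.,1); g=gp(0,160,48,125)-130*Rt.apply([0,0,1]); q1,c=ik(g+Rt.apply([0,0,18.7]),Rt); print(c,q1.round(2))
q0=ctrl.get_obs()["qpos"]
s=np.linspace(0,1,21); qs=[q0+(q1-q0)*x-np.array([0,.1,0,0,0,0])*np.sin(np.pi*x) for x in s]
for i in range(0,21,5): print(fk(P,qs[i])[0].round())
rows(qs)
E
```

```text
2.8318295431414972e-24 [0.68 0.42 2.3  4.31 0.77 1.11]
[397. 425. 326.]
[463. 439. 404.]
[535. 387. 412.]
[571. 294. 324.]
[526. 183. 185.]
[[[-10, -21, 1], [0.08, -0.02, 0.06]], [[-17, -42, 0], [0.15, -0.05, 0.13]], [[-21, -62, -2], [0.23, -0.06, 0.19]], [[-22, -82, -6], [0.3, -0.08, 0.26]], [[-20, -100, -11], [0.38, -0.09, 0.33]]]
[[[0, -18, 1], [0.07, -0.0, 0.07]], [[3, -36, 0], [0.15, -0.0, 0.13]], [[11, -52, -1], [0.22, 0.01, 0.2]], [[23, -67, -4], [0.29, 0.02, 0.27]], [[39, -80, -8], [0.37, 0.04, 0.34]]]
[[[15, -17, 1], [0.07, 0.03, 0.06]], [[34, -33, -1], [0.15, 0.06, 0.13]], [[56, -48, -4], [0.22, 0.1, 0.18]], [[82, -61, -10], [0.3, 0.15, 0.24]], [[111, -72, -19], [0.38, 0.2, 0.3]]]
[[[27, -20, 0], [0.08, 0.05, 0.05]], [[57, -40, -3], [0.16, 0.11, 0.09]], [[89, -58, -9], [0.25, 0.17, 0.13]], [[122, -76, -19], [0.33, 0.23, 0.17]], [[155, -93, -33], [0.42, 0.3, 0.2]]]
```

Emit:
{"name": "servo_tool", "arguments": {"deltas": [[[-10,-21,1],[0.08,-0.02,0.06]],[[-17,-42,0],[0.15,-0.05,0.13]],[[-21,-62,-2],[0.23,-0.06,0.19]],[[-22,-82,-6],[0.3,-0.08,0.26]],[[-20,-100,-11],[0.38,-0.09,0.33]]]}}

```text
t: 4.63
ee_pos: [462.6, 438.6, 404.6]
orientation: [-1.249, 1.286, 0.369]
ft_force: [1.1, 0.2, 0.9]
width: 50.3
grasp_force: 0.0
```

Emit:
{"name": "servo_tool", "arguments": {"deltas": [[[0,-18,1],[0.07,0.0,0.07]],[[3,-36,0],[0.15,0.0,0.13]],[[11,-52,-1],[0.22,0.01,0.2]],[[23,-67,-4],[0.29,0.02,0.27]],[[39,-80,-8],[0.37,0.04,0.34]]]}}

```text
t: 5.05
ee_pos: [535.2, 386.5, 411.2]
orientation: [-0.73, 1.526, 0.327]
ft_force: [-0.2, 0.4, 0.6]
width: 50.3
grasp_force: 0.0
```

Emit:
{"name": "servo_tool", "arguments": {"deltas": [[[15,-17,1],[0.07,0.03,0.06]],[[34,-33,-1],[0.15,0.06,0.13]],[[56,-48,-4],[0.22,0.1,0.18]],[[82,-61,-10],[0.3,0.15,0.24]],[[111,-72,-19],[0.38,0.2,0.3]]]}}

```text
t: 5.47
ee_pos: [571.0, 293.3, 321.3]
orientation: [-0.239, 1.828, 0.178]
ft_force: [1.0, 0.0, -0.3]
width: 50.0
grasp_force: 0.0
```

Emit:
{"name": "servo_tool", "arguments": {"deltas": [[[27,-20,0],[0.08,0.05,0.05]],[[57,-40,-3],[0.16,0.11,0.09]],[[89,-58,-9],[0.25,0.17,0.13]],[[122,-76,-19],[0.33,0.23,0.17]],[[155,-93,-33],[0.42,0.3,0.2]]]}}

```text
t: 5.88
ee_pos: [523.8, 184.0, 179.9]
orientation: [0.224, 2.138, -0.112]
ft_force: [0.1, -1.1, 0.1]
width: 50.4
grasp_force: 0.0
```

```bash
python3 - <<'E'
from kin import *
o=ctrl.get_obs(); print(o["qpos"].round(3),o["ee_pos"].round(1)); Rm=R.from_rotvec(o["orientation"])
print((Rm.inv()*tool(0,1.,1)).as_rotvec().round(3), Rm.inv().apply(gp(0,160,48,125)-o["ee_pos"]).round(1))
p=get_image("wrist"); cv2.imwrite("pics/w1.png",p["frame"])
for q in ["latch_knob","latch","gate","tray_pull"]:
    for r in finder.silhouettes(q,p)[:2]:
        c=cloud(p,r["mask"]); print(q,round(r["score"],2),(np.array(r["rect"])*[640,400,640,400]).round(),np.median(c,0).round(1), np.percentile(c,2,axis=0).round(),np.percentile(c,98,axis=0).round())
print(gp(0,160,66,125).round(1),gp(0,160,42,125).round(1))
E
```

```text
[0.686 0.43  2.3   4.321 0.779 1.122] [523.8 184.  179.9]
[-0.006 -0.006 -0.012] [-6.300e+00 -1.000e-01  1.105e+02]
latch_knob 0.75 [312. 206. 200.  34.] [641.2 146.  126.4] [599.  43. 116.] [669. 236. 135.]
latch 0.97 [302. 209. 181.  32.] [640.5 148.  126.4] [599.  44. 116.] [664. 233. 135.]
latch 0.21 [293. 182.  98.  51.] [727.   89.6  32.2] [675.   4.  21.] [899. 167.  86.]
gate 0.92 [292. 188. 199. 100.] [648.5 117.3 114.6] [601.  11.  21.] [671. 220. 148.]
gate 0.73 [288. 236. 270. 242.] [651.6 120.2  64.4] [607. -30.   4.] [874. 259. 264.]
tray_pull 0.68 [292. 181.  96.  49.] [726.5  93.7  32.9] [663.   4.  21.] [899. 169.  92.]
[600.3 168.1 125. ] [623.8 163.5 125. ]
```

View pics/w1.png

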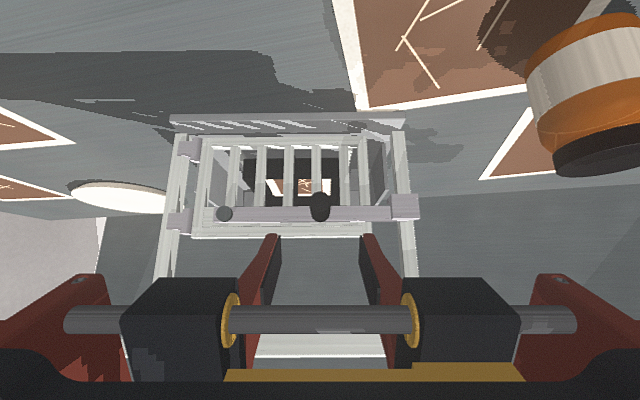

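```bash
python3 - <<'E'
from kin import *
p=get_image("wrist"); m=np.zeros((400,640),bool); m[185:228,300:342]=1
c=cloud(p,m); r=Rk.inv().apply(c-RC)
k=r[(r[:,0]<-190)&(r[:,0]>-205)]; print(len(k),k.mean(0).round(1),k.min(0).round(1),k.max(0).round(1))
k=r[(r[:,0]<-152)&(r[:,0]>-190)]; print("side",len(k),k.min(0).round(1),k.max(0).round(1))
g=finder.silhouettes("latch",p)[0]["mask"]; r=Rk.inv().apply(cloud(p,g)-RC); k=r[(r[:,0]>-155)&(r[:,0]<-138)&(abs(r[:,1]-40)>20)]
print("bar face yaw fit",np.polyfit(k[:,1],k[:,0],1),np.median(k[:,2]), np.percentile(k[:,1],[1,99]))
g=(p["depth"]>0); r=Rk.inv().apply(cloud(p)-RC); k=r[(abs(r[:,0]+165)<6)&(r[:,2]>243)&(r[:,2]<268)]
if len(k): print("light bar",np.polyfit(k[:,1],k[:,0],1),k[:,1].min(),k[:,1].max())
E
```

```text
382 [-195.7   39.7  125.6] [-198.1   28.8  114.8] [-190.1   50.5  135.4]
side 157 [-189.9   28.9  124.6] [-152.1   50.6  135.7]
bar face yaw fit [ 9.57890078e-03 -1.46347842e+02] 125.49347640852046 [-82.18775933 119.47962724]
light bar [ 3.02287025e-04 -1.64932879e+02] -151.3476231534462 101.6615004440227
```

Emit:
{"name": "servo_tool", "arguments": {"deltas": [[[-3,0,26],[0,0,0]],[[-6,0,55],[0,-0.01,-0.01]],[[-6,0,82],[0,-0.01,-0.01]],[[-6,0,108],[0,-0.01,-0.01]],[[-6,0,129],[0,-0.01,-0.01]]]}}

```text
t: 6.65
ee_pos: [636.2, 163.0, 116.6]
orientation: [0.207, 2.124, -0.115]
ft_force: [0.2, -0.1, 0.8]
width: 50.8
grasp_force: 0.0
```

Emit:
{"name": "servo_tool", "arguments": {"deltas": [[[0,0,0],[0,0,0]],[[0,0,0],[0,0,0]],[[0,0,0],[0,0,0]],[[0,0,0],[0,0,0]],[[0,0,0],[0,0,0]]], "grip": 1}}

```text
t: 7.07
ee_pos: [633.0, 161.7, 117.2]
orientation: [0.21, 2.125, -0.118]
ft_force: [2.5, -4.9, 1.0]
width: 21.6
grasp_force: 30.0
```

```bash
cat >> kin.py <<'E'
def plan(poses,start=None):
    """poses: list of (pos,R); start = current pose; prints tool-frame rows per call of 5"""
    o=ctrl.get_obs(); cur=start or (o["ee_pos"],R.from_rotvec(o["orientation"])); 
    for i in range(0,len(poses),5):
        p0,R0=cur; out=[]
        for p,Rr in poses[i:i+5]:
            out.append([R0.inv().apply(p-p0).round().astype(int).tolist(),(R0.inv()*Rr).as_rotvec().round(2).tolist()])
        print(out); cur=poses[min(i+4,len(poses)-1)]
def about(pose,pt,axis,ang):
    Q=R.from_rotvec(np.array(axis)*ang); return pt+Q.apply(pose[0]-pt),Q*pose[1]
E
python3 - <<'E'
from kin import *
o=ctrl.get_obs(); cur=(o["ee_pos"],R.from_rotvec(o["orientation"])); g=cur[0]-cur[1].apply([0,0,18.7])
print(o["t"],o["width"],o["grasp_force"],Rk.inv().apply(g-RC).round(1),o["ft_force"].round(1))
piv=gp(0,50,0,125); hin=rk(-130,-120,0)
# lift: free end (+y) goes up: axis rack +x
L=[about(cur,piv,Rk.apply([1,0,0]),a) for a in np.linspace(0,.26,6)[1:]]
S=[about(L[-1],hin,[0,0,1],a) for a in np.linspace(0,1.0,26)[1:]]
Z=[about(s,np.zeros(3),[0,0,1],0) for s in S]
plan(L+S)
qq=o["qpos"]
for s in (L+S)[::5]+[S[-1]]: qq,c=ik(*s,q0=qq); print(qq.round(2),round(c,5))
E
```

```text
7.0667 21.5900064024184 30.049324929714203 [-178.5   40.2  127.1] [ 2.5 -4.9  1. ]
[[[-5, 0, -3], [-0.03, 0.0, 0.04]], [[-10, 0, -6], [-0.06, 0.0, 0.09]], [[-15, 0, -9], [-0.08, 0.0, 0.13]], [[-19, -1, -12], [-0.11, 0.0, 0.18]], [[-24, -2, -15], [-0.14, 0.0, 0.22]]]
[[[3, -1, -6], [-0.03, 0.01, -0.02]], [[6, -3, -11], [-0.07, 0.02, -0.04]], [[9, -5, -17], [-0.1, 0.03, -0.06]], [[12, -7, -22], [-0.13, 0.04, -0.08]], [[14, -9, -27], [-0.16, 0.05, -0.1]]]
[[[3, -1, -6], [-0.03, 0.01, -0.02]], [[6, -3, -11], [-0.07, 0.02, -0.04]], [[9, -5, -17], [-0.1, 0.03, -0.06]], [[12, -7, -22], [-0.13, 0.04, -0.08]], [[14, -9, -27], [-0.16, 0.05, -0.1]]]
[[[3, -1, -6], [-0.03, 0.01, -0.02]], [[6, -3, -11], [-0.07, 0.02, -0.04]], [[9, -5, -17], [-0.1, 0.03, -0.06]], [[12, -7, -22], [-0.13, 0.04, -0.08]], [[14, -9, -27], [-0.16, 0.05, -0.1]]]
[[[3, -1, -6], [-0.03, 0.01, -0.02]], [[6, -3, -11], [-0.07, 0.02, -0.04]], [[9, -5, -17], [-0.1, 0.03, -0.06]], [[12, -7, -22], [-0.13, 0.04, -0.08]], [[14, -9, -27], [-0.16, 0.05, -0.1]]]
[[[3, -1, -6], [-0.03, 0.01, -0.02]], [[6, -3, -11], [-0.07, 0.02, -0.04]], [[9, -5, -17], [-0.1, 0.03, -0.06]], [[12, -7, -22], [-0.13, 0.04, -0.08]], [[14, -9, -27], [-0.16, 0.05, -0.1]]]
[0.47 0.62 2.16 3.99 0.74 1.31] 0.0
[0.39 0.57 2.23 3.65 0.71 1.68] 0.0
[0.26 0.55 2.32 3.22 0.75 1.85] 0.0
[0.09 0.54 2.38 2.77 0.81 1.97] 0.0
[-0.11  0.54  2.38  2.32  0.87  2.06] 0.0
[-0.29  0.54  2.34  1.89  0.93  2.16] 0.0
[-0.4   0.55  2.28  1.59  0.99  2.24] 0.0
```

Emit:
{"name": "servo_tool", "arguments": {"deltas": [[[-5,0,-3],[-0.03,0,0.04]],[[-10,0,-6],[-0.06,0,0.09]],[[-15,0,-9],[-0.08,0,0.13]],[[-19,-1,-12],[-0.11,0,0.18]],[[-24,-2,-15],[-0.14,0,0.22]]]}}

```text
t: 7.48
ee_pos: [632.7, 160.3, 145.2]
orientation: [0.359, 2.087, 0.163]
ft_force: [1.7, -5.9, -1.3]
width: 21.8
grasp_force: 30.0
```

Emit:
{"name": "servo_tool", "arguments": {"deltas": [[[3,-1,-6],[-0.03,0.01,-0.02]],[[6,-3,-11],[-0.07,0.02,-0.04]],[[9,-5,-17],[-0.1,0.03,-0.06]],[[12,-7,-22],[-0.13,0.04,-0.08]],[[14,-9,-27],[-0.16,0.05,-0.1]]]}}

```text
t: 7.9
ee_pos: [601.3, 157.0, 145.3]
orientation: [0.153, 2.12, 0.278]
ft_force: [3.6, -9.5, -2.6]
width: 21.7
grasp_force: 30.0
```

```bash
python3 - <<'E'
from kin import *
o=ctrl.get_obs(); cur=(o["ee_pos"],R.from_rotvec(o["orientation"])); g=cur[0]-cur[1].apply([0,0,18.7])
print(o["t"],o["width"],o["grasp_force"],Rk.inv().apply(g-RC).round(1),o["ft_force"].round(1))
p=get_image("wrist"); cv2.imwrite("pics/w2.png",p["frame"])
E
```

```text
7.9 21.691555247965987 30.004708170890808 [-207.8   23.8  154.9] [ 3.6 -9.5 -2.6]
```

View pics/w2.png

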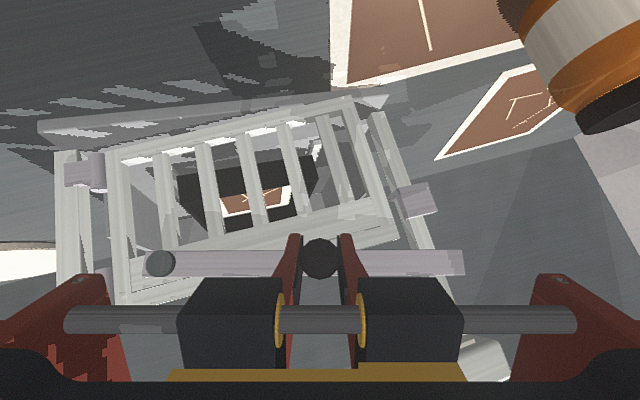

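Emit:
{"name": "servo_tool", "arguments": {"deltas": [[[3,-1,-6],[-0.03,0.01,-0.02]],[[6,-3,-11],[-0.07,0.02,-0.04]],[[9,-5,-17],[-0.1,0.03,-0.06]],[[12,-7,-22],[-0.13,0.04,-0.08]],[[14,-9,-27],[-0.16,0.05,-0.1]]]}}

```text
t: 8.37
ee_pos: [571.6, 147.7, 145.5]
orientation: [-0.055, 2.137, 0.393]
ft_force: [3.3, -7.6, -2.3]
width: 21.7
grasp_force: 30.0
```

Emit:
{"name": "servo_tool", "arguments": {"deltas": [[[3,-1,-6],[-0.03,0.01,-0.02]],[[6,-3,-11],[-0.07,0.02,-0.04]],[[9,-5,-17],[-0.1,0.03,-0.06]],[[12,-7,-22],[-0.13,0.04,-0.08]],[[14,-9,-27],[-0.16,0.05,-0.1]]]}}

```text
t: 8.78
ee_pos: [544.0, 132.7, 145.7]
orientation: [-0.265, 2.138, 0.507]
ft_force: [3.4, -4.8, -2.0]
width: 21.4
grasp_force: 30.0
```

```bash
python3 - <<'E'
from kin import *
o=ctrl.get_obs(); cur=(o["ee_pos"],R.from_rotvec(o["orientation"])); g=cur[0]-cur[1].apply([0,0,18.7])
r=Rk.inv().apply(g-RC)
print(o["t"],o["width"],o["grasp_force"],r.round(1),o["ft_force"].round(1),o["qpos"].round(2))
d=r[:2]-[-130,-120]; 
th=np.arctan2(-d[0],d[1])-np.arctan2(48,159); print("theta",th,np.hypot(*d),np.hypot(48,160))
piv=gp(th,50,0,125); n=Rk.apply([np.cos(th),np.sin(th),0]); hin=rk(-130,-120,0)
L=[about(about(cur,piv,n,-a),hin,[0,0,1],b) for a,b in zip(np.linspace(0,.25,6)[1:],np.linspace(0,.15,6)[1:])]
S=[about(L[-1],hin,[0,0,1],a) for a in np.linspace(0,.8,21)[1:]]
plan(L+S); qq=o["qpos"]
for s in (L+S)[::5]+[S[-1]]: qq,c=ik(*s,q0=qq); print(qq.round(2),round(c,5))
E
```

```text
8.7833 21.39584621512193 30.004392564296722 [-256.2  -16.4  155.3] [ 3.4 -4.8 -2. ] [-0.06  0.54  2.39  2.43  0.86  2.04]
theta 0.5903151998722828 163.27992683050553 167.0449041425688
[[[7, -2, -1], [0.0, 0.01, -0.06]], [[14, -4, -3], [0.0, 0.01, -0.12]], [[21, -6, -4], [0.0, 0.02, -0.17]], [[27, -9, -5], [0.01, 0.02, -0.23]], [[34, -12, -6], [0.01, 0.02, -0.29]]]
[[[3, -1, -5], [-0.03, 0.0, -0.02]], [[7, -3, -11], [-0.07, 0.0, -0.04]], [[10, -5, -16], [-0.1, 0.0, -0.06]], [[13, -7, -21], [-0.14, 0.0, -0.09]], [[17, -10, -26], [-0.17, 0.0, -0.11]]]
[[[3, -1, -5], [-0.03, 0.0, -0.02]], [[7, -3, -11], [-0.07, 0.0, -0.04]], [[10, -5, -16], [-0.1, 0.0, -0.06]], [[13, -7, -21], [-0.14, 0.0, -0.09]], [[17, -10, -26], [-0.17, 0.0, -0.11]]]
[[[3, -1, -5], [-0.03, 0.0, -0.02]], [[7, -3, -11], [-0.07, 0.0, -0.04]], [[10, -5, -16], [-0.1, 0.0, -0.06]], [[13, -7, -21], [-0.14, 0.0, -0.09]], [[17, -10, -26], [-0.17, 0.0, -0.11]]]
[[[3, -1, -5], [-0.03, 0.0, -0.02]], [[7, -3, -11], [-0.07, 0.0, -0.04]], [[10, -5, -16], [-0.1, 0.0, -0.06]], [[13, -7, -21], [-0.14, 0.0, -0.09]], [[17, -10, -26], [-0.17, 0.0, -0.11]]]
[-0.06  0.55  2.39  2.44  0.87  1.97] 0.0
[-0.14  0.61  2.41  2.36  0.93  1.68] 0.0
[-0.33  0.61  2.36  1.91  0.94  1.77] 0.0
[-0.47  0.62  2.27  1.52  1.    1.89] 0.0
[-0.54  0.64  2.15  1.21  1.1   1.98] 0.0
[-0.57  0.67  2.04  1.02  1.2   2.02] 0.0
```

Emit:
{"name": "servo_tool", "arguments": {"deltas": [[[7,-2,-1],[0,0.01,-0.06]],[[14,-4,-3],[0,0.01,-0.12]],[[21,-6,-4],[0,0.02,-0.17]],[[27,-9,-5],[0.01,0.02,-0.23]],[[33,-12,-6],[0.01,0.02,-0.29]]]}}

```text
t: 9.2
ee_pos: [524.7, 119.8, 118.6]
orientation: [-0.569, 2.074, 0.324]
ft_force: [0.2, -3.2, -2.1]
width: 21.5
grasp_force: 30.0
```

Emit:
{"name": "servo_tool", "arguments": {"deltas": [[[3,-1,-5],[-0.03,0,-0.02]],[[7,-3,-11],[-0.07,0,-0.04]],[[10,-5,-16],[-0.1,0,-0.06]],[[13,-7,-21],[-0.14,0,-0.09]],[[17,-10,-26],[-0.17,0,-0.11]]]}}

```text
t: 9.62
ee_pos: [502.6, 95.3, 117.8]
orientation: [-0.782, 2.019, 0.442]
ft_force: [-2.0, -1.5, -0.5]
width: 21.3
grasp_force: 30.1
```

Emit:
{"name": "servo_tool", "arguments": {"deltas": [[[3,-1,-5],[-0.03,0,-0.02]],[[7,-3,-11],[-0.07,0,-0.04]],[[10,-5,-16],[-0.1,0,-0.06]],[[13,-7,-21],[-0.14,0,-0.09]],[[17,-10,-26],[-0.17,0,-0.11]]]}}

```text
t: 10.03
ee_pos: [486.0, 67.3, 117.2]
orientation: [-0.993, 1.945, 0.556]
ft_force: [-4.5, -1.3, 1.3]
width: 21.6
grasp_force: 30.0
```

```bash
cat > st.py <<'E'
from kin import *
def state():
    o=ctrl.get_obs(); cur=(o["ee_pos"],R.from_rotvec(o["orientation"])); g=cur[0]-cur[1].apply([0,0,18.7])
    r=Rk.inv().apply(g-RC); print(round(o["t"],2),o["width"].round(1),o["grasp_force"].round(1),"rack",r.round(1),o["ft_force"].round(1),o["qpos"].round(2))
    d=r[:2]-[-130,-120]; th=np.arctan2(-d[0],d[1])-np.arctan2(48,160); print("theta",th.round(3),np.hypot(*d).round(1))
    return o,cur,g,r,th
E
python3 - <<'E'
from st import *
o,cur,g,r,th=state(); hin=rk(-130,-120,0)
S=[about(cur,hin,[0,0,1],a) for a in np.linspace(0,1.7-th,16)[1:]]
plan(S); qq=o["qpos"]
for s in S[4::5]: qq,c=ik(*s,q0=qq); print(qq.round(2),round(c,5))
E
```

```text
Traceback (most recent call last):
  File "st.py", line 4, in state
    r=Rk.inv().apply(g-RC); print(round(o["t"],2),o["width"].round(1),o["grasp_force"].round(1),"rack",r.round(1),o["ft_force"].round(1),o["qpos"].round(2))
                                                  ^^^^^^^^^^^^^^^^
AttributeError: 'float' object has no attribute 'round'
```

```bash
sed -i 's/o\["width"\].round(1),o\["grasp_force"\].round(1)/round(float(o["width"]),1)/' st.py
python3 - <<'E'
from st import *
o,cur,g,r,th=state(); hin=rk(-130,-120,0)
S=[about(cur,hin,[0,0,1],a) for a in np.linspace(0,1.7-th,16)[1:]]
plan(S); qq=o["qpos"]
for s in S[4::5]: qq,c=ik(*s,q0=qq); print(qq.round(2),round(c,5))
E
```

```text
10.03 21.6 rack [-295.3  -95.3  127.2] [-4.5 -1.3  1.3] [-0.45  0.62  2.29  1.59  0.99  1.86]
theta 1.131 167.1
[[[3, -1, -5], [-0.03, 0.0, -0.02]], [[6, -3, -10], [-0.06, 0.0, -0.04]], [[10, -5, -15], [-0.1, 0.0, -0.06]], [[13, -6, -20], [-0.13, 0.0, -0.08]], [[16, -9, -25], [-0.16, 0.0, -0.1]]]
[[[3, -1, -5], [-0.03, 0.0, -0.02]], [[6, -3, -10], [-0.06, 0.0, -0.04]], [[10, -5, -15], [-0.1, 0.0, -0.06]], [[13, -6, -20], [-0.13, 0.0, -0.08]], [[16, -9, -25], [-0.16, 0.0, -0.1]]]
[[[3, -1, -5], [-0.03, 0.0, -0.02]], [[6, -3, -10], [-0.06, 0.0, -0.04]], [[10, -5, -15], [-0.1, 0.0, -0.06]], [[13, -6, -20], [-0.13, 0.0, -0.08]], [[16, -9, -25], [-0.16, 0.0, -0.1]]]
[-0.53  0.63  2.18  1.28  1.07  1.95] 0.0
[-0.57  0.67  2.05  1.04  1.19  2.01] 0.0
[-0.58  0.71  1.91  0.86  1.32  2.04] 0.0
```

Emit:
{"name": "servo_tool", "arguments": {"deltas": [[[3,-1,-5],[-0.03,0,-0.02]],[[6,-3,-10],[-0.06,0,-0.04]],[[10,-5,-15],[-0.1,0,-0.06]],[[13,-6,-20],[-0.13,0,-0.08]],[[16,-9,-25],[-0.16,0,-0.1]]]}}

```text
t: 10.45
ee_pos: [475.8, 38.4, 117.2]
orientation: [-1.182, 1.861, 0.663]
ft_force: [-5.5, -0.4, 2.6]
width: 21.6
grasp_force: 30.0
```

Emit:
{"name": "servo_tool", "arguments": {"deltas": [[[3,-1,-5],[-0.03,0,-0.02]],[[6,-3,-10],[-0.06,0,-0.04]],[[10,-5,-15],[-0.1,0,-0.06]],[[13,-6,-20],[-0.13,0,-0.08]],[[16,-9,-25],[-0.16,0,-0.1]]]}}

```text
t: 10.87
ee_pos: [471.1, 7.8, 117.1]
orientation: [-1.369, 1.761, 0.768]
ft_force: [-8.2, -1.9, 4.7]
width: 21.5
grasp_force: 30.1
```

Emit:
{"name": "servo_tool", "arguments": {"deltas": [[[3,-1,-5],[-0.03,0,-0.02]],[[6,-3,-10],[-0.06,0,-0.04]],[[10,-5,-15],[-0.1,0,-0.06]],[[13,-6,-20],[-0.13,0,-0.08]],[[16,-9,-25],[-0.16,0,-0.1]]]}}

```text
t: 11.28
ee_pos: [472.3, -23.2, 117.1]
orientation: [-1.55, 1.646, 0.87]
ft_force: [-8.2, -3.1, 6.9]
width: 21.5
grasp_force: 30.0
```

```bash
python3 - <<'E'
from st import *
o,cur,g,r,th=state()
E
```

```text
11.28 21.5 rack [-282.5 -188.1  126.9] [-8.2 -3.1  6.9] [-0.58  0.71  1.91  0.86  1.32  2.04]
theta 1.699 167.0
```

Emit:
{"name": "servo_tool", "arguments": {"deltas": [[[0,0,0],[0,0,0]],[[0,0,0],[0,0,0]],[[0,0,0],[0,0,0]],[[0,0,0],[0,0,0]],[[0,0,0],[0,0,0]]], "grip": -0.15}}

```text
t: 11.7
ee_pos: [474.0, -23.5, 116.0]
orientation: [-1.548, 1.649, 0.865]
ft_force: [0.1, -0.0, -0.0]
width: 49.1
grasp_force: 0.0
```

Emit:
{"name": "servo_tool", "arguments": {"deltas": [[[0,0,-15],[0,0,0]],[[0,0,-40],[0,0,0]],[[0,0,-70],[0,0,0]],[[0,0,-100],[0,0,0]],[[0,0,-120],[0,0,0]]]}}

```text
t: 12.12
ee_pos: [468.4, -128.7, 180.9]
orientation: [-1.548, 1.65, 0.862]
ft_force: [0.3, 0.3, -0.0]
width: 50.6
grasp_force: 0.0
```

```bash
python3 - <<'E'
from st import *
o,cur,g,r,th=state()
p=get_image("top"); cv2.imwrite("pics/t2.png",cv2.resize(p["frame"][60:310,140:440],None,fx=2.4,fy=2.4)); 
c=cloud(p); r=Rk.inv().apply(c-RC)
k=r[(r[:,2]>140)&(r[:,2]<158)&(r[:,0]<-180)&(r[:,1]<-90)&(r[:,1]>-180)]; print(len(k), k.min(0) if len(k) else 0,k.max(0) if len(k) else 0)
Rt=tool(0,1.0,1); g=rk(-105,0,80)-150*Rt.apply([0,0,1]); q1,cst=ik(g+Rt.apply([0,0,18.7]),Rt); q0=o["qpos"]; print(q1.round(2),cst)
s=np.linspace(0,1,26); qs=[q0+(q1-q0)*x-np.array([0,.35,0,0,0,0])*np.sin(np.pi*x) for x in s]
loc=np.array([[x,y,z] for x in(-89,0,89) for y in(-89,0,89) for z in(-80,-250)]+[[0,30,0],[0,-30,0],[0,0,0]])
for q in qs[::3]:
    pp,Rr=fk(P,q); w=Rk.inv().apply(pp+Rr.apply(loc)-RC); print(Rk.inv().apply(pp-RC).round(),"zmin",w[:,2].min().round(),"xmax@z<275",w[w[:,2]<275][:,0].max().round() if (w[:,2]<275).any() else None,"gatezone zmin",w[(w[:,1]<-100)&(w[:,1]>-180)][:,2].min().round() if ((w[:,1]<-100)&(w[:,1]>-180)).any() else None)
rows(qs)
E
```

```text
12.12 50.6 rack [-266.2 -292.3  190.8] [ 0.3  0.3 -0. ] [-0.73  0.65  1.78  0.73  1.52  2.11]
theta 2.181 219.6
229 [-363.25627278 -174.86497688  140.26169957] [-180.36334953 -122.09797993  157.94093544]
[0.49 0.52 2.29 4.02 0.76 1.26] 8.699926647250076e-30
[-268. -277.  181.] zmin 147.0 xmax@z<275 -146.0 gatezone zmin None
[-178. -167.  286.] zmin 214.0 xmax@z<275 -82.0 gatezone zmin 276.0
[-124.  -76.  403.] zmin 298.0 xmax@z<275 None gatezone zmin 298.0
[-101.  -16.  504.] zmin 369.0 xmax@z<275 None gatezone zmin 426.0
[-89.  13. 559.] zmin 387.0 xmax@z<275 None gatezone zmin 387.0
[-79.  21. 549.] zmin 380.0 xmax@z<275 None gatezone zmin 405.0
[-78.  23. 470.] zmin 345.0 xmax@z<275 None gatezone zmin 362.0
[-107.   22.  340.] zmin 262.0 xmax@z<275 -179.0 gatezone zmin 288.0
[-181.    9.  195.] zmin 150.0 xmax@z<275 -180.0 gatezone zmin None
[[[-45, -39, 11], [0.1, -0.03, -0.07]], [[-92, -73, 20], [0.2, -0.06, -0.14]], [[-141, -104, 27], [0.29, -0.09, -0.2]], [[-190, -130, 32], [0.39, -0.13, -0.25]], [[-238, -151, 34], [0.48, -0.17, -0.3]]]
[[[-38, -25, 19], [0.09, -0.04, -0.03]], [[-75, -48, 34], [0.19, -0.08, -0.06]], [[-108, -67, 45], [0.28, -0.12, -0.07]], [[-138, -82, 53], [0.37, -0.15, -0.07]], [[-162, -96, 60], [0.45, -0.18, -0.05]]]
[[[-16, -7, 12], [0.08, -0.02, 0.02]], [[-26, -12, 20], [0.16, -0.02, 0.06]], [[-29, -15, 26], [0.24, -0.02, 0.1]], [[-25, -14, 30], [0.31, -0.0, 0.15]], [[-14, -9, 32], [0.38, 0.03, 0.21]]]
[[[19, 5, -2], [0.06, 0.05, 0.05]], [[43, 13, -8], [0.12, 0.1, 0.11]], [[74, 23, -18], [0.18, 0.17, 0.16]], [[108, 37, -31], [0.23, 0.26, 0.2]], [[145, 53, -50], [0.27, 0.35, 0.25]]]
[[[48, 3, -12], [0.05, 0.1, 0.03]], [[97, 6, -28], [0.1, 0.2, 0.06]], [[147, 9, -51], [0.15, 0.3, 0.07]], [[196, 11, -79], [0.2, 0.41, 0.09]], [[242, 12, -112], [0.25, 0.52, 0.09]]]
```

View pics/t2.png

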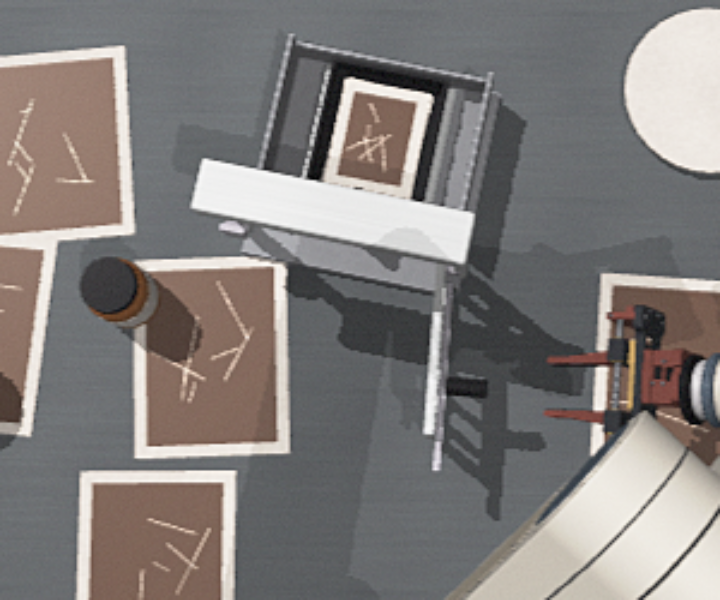

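```bash
cat > path.py <<'E'
from st import *
from scipy.interpolate import CubicSpline
o,cur,g,r,th=state()
Rt=tool(0,1.0,1); pe=rk(-105,0,80)-(150-18.7)*Rt.apply([0,0,1]); pe=Rk.inv().apply(pe-RC)
ps=Rk.inv().apply(cur[0]-RC)
N=25; K=CubicSpline([0,.4,.7,1],[ps,[-255,-150,300],[-235,-40,290],pe])
qq=o["qpos"]; poses=[]
loc=np.array([[x,y,z] for x in(-89,0,89) for y in(-89,0,89) for z in(-80,-250)]+[[0,30,0],[0,-30,0],[0,0,0]])
for i in range(1,N+1):
    s=i/N; Rr=tool(1.7*(1-s),1.0,1); p=RC+Rk.apply(K(s)); q,c=ik(p,Rr,q0=qq); dq=abs(q-qq).max(); qq=q
    poses.append((p,Rr))
    if i%2==0 or c>1e-6:
        w=Rk.inv().apply(p+Rr.apply(loc)-RC); m=(w[:,1]<-100)&(w[:,1]>-180)
        print(i,K(s).round(),q.round(2),"%.1e"%c,dq.round(2),"zmin",w[:,2].min().round(),"gate",w[m][:,2].min().round() if m.any() else None,"xmax",w[:,0].max().round())
plan(poses)
E
python3 path.py
```

```text
12.17 50.7 rack [-264.7 -294.7  192. ] [ 1.4 -3.1  1.6] [-0.73  0.64  1.78  0.73  1.52  2.11]
theta 2.193 220.6
2 [-267. -262.  214.] [-0.74  0.55  1.86  0.81  1.46  2.19] 3.8e-30 0.05 zmin 182.0 gate None xmax -178.0
4 [-265. -239.  242.] [-0.73  0.45  1.94  0.91  1.39  2.26] 3.2e-28 0.05 zmin 210.0 gate None xmax -180.0
6 [-263. -212.  266.] [-0.71  0.36  2.03  1.01  1.31  2.33] 3.3e-24 0.05 zmin 235.0 gate None xmax -182.0
8 [-259. -182.  286.] [-0.65  0.26  2.11  1.12  1.2   2.41] 3.3e-19 0.06 zmin 254.0 gate 286.0 xmax -186.0
10 [-255. -150.  300.] [-0.57  0.18  2.19  1.25  1.06  2.48] 1.3e-22 0.07 zmin 268.0 gate 300.0 xmax -189.0
12 [-250. -118.  308.] [-0.46  0.1   2.25  1.4   0.89  2.54] 2.3e-05 0.09 zmin 276.0 gate 276.0 xmax -194.0
13 [-248. -102.  309.] [-0.39  0.08  2.29  1.5   0.8   2.54] 3.1e-04 0.1 zmin 277.0 gate 277.0 xmax -196.0
14 [-245.  -87.  308.] [-0.31  0.06  2.31  1.6   0.69  2.54] 2.1e-04 0.11 zmin 277.0 gate 277.0 xmax -198.0
16 [-239.  -59.  301.] [-0.13  0.05  2.34  1.91  0.48  2.44] 1.2e-30 0.19 zmin 269.0 gate 269.0 xmax -204.0
18 [-234.  -34.  285.] [
[... 575 characters left out ...]
 2, 6], [0.06, -0.0, 0.04]], [[-34, 3, 12], [0.11, 0.0, 0.07]], [[-50, 5, 20], [0.17, 0.0, 0.11]], [[-65, 6, 30], [0.23, -0.0, 0.15]], [[-79, 7, 40], [0.29, 0.0, 0.18]]]
[[[-12, 6, 10], [0.06, 0.0, 0.04]], [[-23, 13, 21], [0.11, 0.0, 0.07]], [[-32, 19, 33], [0.17, 0.0, 0.11]], [[-39, 24, 45], [0.23, 0.0, 0.15]], [[-44, 30, 58], [0.29, 0.0, 0.18]]]
[[[-2, 9, 12], [0.06, 0.0, 0.04]], [[-2, 17, 24], [0.11, 0.0, 0.07]], [[1, 24, 37], [0.17, 0.0, 0.11]], [[6, 31, 50], [0.23, 0.0, 0.15]], [[13, 36, 64], [0.29, 0.0, 0.18]]]
[[[11, 6, 13], [0.06, 0.0, 0.04]], [[25, 10, 27], [0.11, -0.0, 0.07]], [[41, 12, 41], [0.17, -0.0, 0.11]], [[60, 12, 57], [0.23, 0.0, 0.15]], [[83, 10, 73], [0.29, -0.0, 0.18]]]
```

```bash
sed -i 's/-150,300/-150,255/; s/-40,290/-40,235/; s/tool(1.7\*(1-s),1.0,1)/tool(1.7*(1-s),1.0+.2*np.sin(np.pi*s),1)/' path.py; python3 path.py
```

```text
12.17 50.7 rack [-264.7 -294.7  192. ] [ 1.4 -3.1  1.6] [-0.73  0.64  1.78  0.73  1.52  2.11]
theta 2.193 220.6
2 [-267. -262.  206.] [-0.75  0.59  1.86  0.83  1.48  2.15] 3.5e-20 0.06 zmin 168.0 gate None xmax -178.0
4 [-265. -239.  225.] [-0.76  0.54  1.95  0.96  1.43  2.17] 5.2e-19 0.06 zmin 182.0 gate None xmax -181.0
6 [-263. -212.  239.] [-0.75  0.48  2.04  1.1   1.37  2.17] 2.7e-30 0.07 zmin 192.0 gate None xmax -187.0
8 [-259. -182.  250.] [-0.71  0.44  2.15  1.27  1.29  2.15] 4.1e-30 0.09 zmin 199.0 gate 250.0 xmax -193.0
10 [-255. -150.  255.] [-0.64  0.39  2.25  1.47  1.19  2.11] 4.6e-30 0.11 zmin 202.0 gate 255.0 xmax -201.0
12 [-250. -118.  256.] [-0.53  0.36  2.34  1.72  1.09  2.04] 9.4e-28 0.13 zmin 202.0 gate 202.0 xmax -208.0
14 [-245.  -87.  252.] [-0.38  0.34  2.41  2.04  0.99  1.94] 1.7e-24 0.17 zmin 199.0 gate 199.0 xmax -215.0
16 [-239.  -59.  244.] [-0.17  0.34  2.46  2.42  0.9   1.82] 1.0e-22 0.2 zmin 192.0 gate 192.0 xmax -221.0
18 [-234.  -34.  231.] [0.04 0.35 2.46 2.84 0.84 1.67] 2.2e-22 0.21 zmin 182.0 gate 182.0 xmax -220.0
20 [-228.  -15.  214.] [0.23 0
[... 485 characters left out ...]
0.02, 0.03]], [[-24, 3, 21], [0.12, -0.04, 0.06]], [[-34, 5, 32], [0.19, -0.05, 0.08]], [[-44, 6, 45], [0.25, -0.06, 0.11]], [[-53, 7, 59], [0.31, -0.07, 0.14]]]
[[[-7, 6, 13], [0.06, -0.01, 0.03]], [[-12, 13, 27], [0.13, -0.01, 0.05]], [[-16, 19, 41], [0.19, -0.01, 0.07]], [[-19, 24, 56], [0.25, -0.01, 0.1]], [[-21, 30, 70], [0.32, -0.0, 0.13]]]
[[[0, 9, 12], [0.06, 0.01, 0.03]], [[2, 17, 23], [0.13, 0.02, 0.05]], [[5, 24, 35], [0.19, 0.04, 0.08]], [[9, 31, 46], [0.25, 0.05, 0.11]], [[15, 36, 56], [0.31, 0.07, 0.14]]]
[[[7, 6, 9], [0.06, 0.02, 0.03]], [[16, 10, 18], [0.12, 0.04, 0.06]], [[25, 12, 26], [0.18, 0.07, 0.1]], [[37, 12, 35], [0.24, 0.09, 0.13]], [[49, 10, 43], [0.3, 0.12, 0.17]]]
```

Emit:
{"name": "servo_tool", "arguments": {"deltas": [[[-15,-1,0],[0.06,-0.01,0.04]],[[-29,-2,2],[0.12,-0.04,0.07]],[[-43,-4,5],[0.18,-0.06,0.1]],[[-57,-7,10],[0.24,-0.09,0.13]],[[-71,-9,17],[0.3,-0.11,0.17]]]}}

```text
t: 12.58
ee_pos: [480.9, -75.0, 231.1]
orientation: [-1.146, 1.758, 0.732]
ft_force: [-0.4, -0.3, 0.4]
width: 50.5
grasp_force: 0.0
```

Emit:
{"name": "servo_tool", "arguments": {"deltas": [[[-12,2,10],[0.06,-0.02,0.03]],[[-24,3,21],[0.12,-0.04,0.06]],[[-34,5,32],[0.19,-0.05,0.08]],[[-44,6,45],[0.25,-0.06,0.11]],[[-53,7,59],[0.31,-0.07,0.14]]]}}

```text
t: 13.0
ee_pos: [504.4, -1.9, 253.2]
orientation: [-0.787, 1.83, 0.549]
ft_force: [0.5, 0.6, -0.4]
width: 50.6
grasp_force: 0.0
```

Emit:
{"name": "servo_tool", "arguments": {"deltas": [[[-7,6,13],[0.06,-0.01,0.03]],[[-12,13,27],[0.13,-0.01,0.05]],[[-16,19,41],[0.19,-0.01,0.07]],[[-19,24,56],[0.25,-0.01,0.1]],[[-21,30,70],[0.32,0,0.13]]]}}

```text
t: 13.42
ee_pos: [531.6, 70.7, 247.0]
orientation: [-0.46, 1.915, 0.33]
ft_force: [2.1, 0.7, 0.4]
width: 50.7
grasp_force: 0.0
```

Emit:
{"name": "servo_tool", "arguments": {"deltas": [[[0,9,12],[0.06,0.01,0.03]],[[2,17,23],[0.13,0.02,0.05]],[[5,24,35],[0.19,0.04,0.08]],[[9,31,46],[0.25,0.05,0.11]],[[15,36,56],[0.31,0.07,0.14]]]}}

```text
t: 13.83
ee_pos: [555.2, 119.9, 218.7]
orientation: [-0.172, 2.011, 0.128]
ft_force: [0.5, 0.3, 1.5]
width: 50.6
grasp_force: 0.0
```

```bash
cat > path2.py <<'E'
from st import *
o,cur,g,r,th=state()
Rt=tool(0,1.0,1); pe=rk(-105,0,80)-(150-18.7)*Rt.apply([0,0,1])
d=(cur[1].inv()*Rt).as_rotvec(); N=max(1,int(np.ceil(np.linalg.norm(d)/.1)));print(N)
plan([(cur[0]+(pe-cur[0])*s,cur[1]*R.from_rotvec(d*s)) for s in np.linspace(0,1,N+1)[1:]])
E
python3 path2.py
```

```text
13.83 50.6 rack [-246.6  -22.2  226.8] [0.5 0.3 1.5] [0.2  0.38 2.44 3.16 0.8  1.58]
theta 0.582 152.2
4
[[[13, 2, 12], [0.08, 0.03, 0.04]], [[26, 4, 24], [0.17, 0.06, 0.08]], [[39, 6, 36], [0.25, 0.09, 0.13]], [[53, 8, 47], [0.33, 0.12, 0.17]]]
```

Emit:
{"name": "servo_tool", "arguments": {"deltas": [[[7,6,9],[0.06,0.02,0.03]],[[16,10,18],[0.12,0.04,0.06]],[[25,12,26],[0.18,0.07,0.1]],[[37,12,35],[0.24,0.09,0.13]],[[49,10,43],[0.3,0.12,0.17]]]}}

```text
t: 14.25
ee_pos: [570.6, 134.1, 155.6]
orientation: [0.186, 2.136, -0.079]
ft_force: [0.2, -0.0, -0.1]
width: 50.8
grasp_force: 0.0
```

Emit:
{"name": "servo_tool", "arguments": {"deltas": [[[0,0,0],[0,0,0]],[[0,0,0],[0,0,0]]]}}

```text
t: 14.42
ee_pos: [571.2, 134.3, 156.3]
orientation: [0.18, 2.134, -0.076]
ft_force: [-0.2, -0.5, 0.2]
width: 50.7
grasp_force: 0.0
```

```bash
python3 - <<'E'
from st import *
o,cur,g,r,th=state()
p=get_image("wrist"); cv2.imwrite("pics/w3.png",p["frame"])
for q in ["tray_pull","tray"]:
    for s in finder.silhouettes(q,p)[:2]: print(q,round(s["score"],2),(np.array(s["rect"])*[640,400,640,400]).round())
w=Rk.inv().apply(cloud(p)-RC)
k=w[(abs(w[:,1])<12)&(w[:,2]>40)&(w[:,2]<108)&(w[:,0]>-150)&(w[:,0]<-40)]
print(len(k),np.percentile(k,[1,50,99],axis=0).round(1))
f=k[k[:,0]<k[:,0].min()+8]; print("front face",len(f),f.min(0).round(1),f.max(0).round(1))
E
```

```text
14.42 50.7 rack [-233.8    0.5  166.4] [-0.2 -0.5  0.2] [0.47 0.5  2.3  3.95 0.74 1.3 ]
theta 0.419 159.1
tray_pull 0.89 [315. 183. 120.  68.]
tray 0.78 [312. 182. 122.  64.]
731 [[-116.7  -10.7   40.8]
 [-114.9   -0.4   72.9]
 [ -68.2   10.8   99.7]]
front face 569 [-117.1   -5.9   40.3] [-109.3    5.7   99.8]
```

View pics/w3.png

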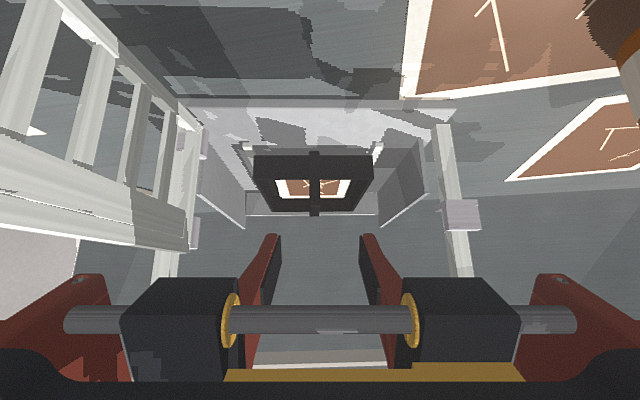

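```bash
python3 - <<'E'
from st import *
o,cur,g,r,th=state()
Rt=tool(0,1.0,1); pe=rk(-101,0,82)+18.7*Rt.apply([0,0,1])
d=(cur[1].inv()*Rt).as_rotvec()
A=[(cur[0]+(pe-cur[0])*s,cur[1]*R.from_rotvec(d*min(1,1.5*s))) for s in np.linspace(0,1,6)[1:]]
B=[(pe-Rk.apply([x,0,0]),Rt) for x in np.linspace(0,130,16)[1:]]
plan(A+B)
E
```

```text
14.57 50.4 rack [-234.1   -1.2  166.6] [-0.1 -0.2  0.9] [0.47 0.5  2.31 3.95 0.74 1.3 ]
theta 0.428 157.9
[[[0, -1, 32], [0.01, -0.0, 0.0]], [[0, -2, 63], [0.02, -0.0, 0.0]], [[0, -3, 95], [0.03, -0.0, 0.0]], [[-1, -4, 126], [0.04, -0.0, 0.0]], [[-1, -5, 158], [0.04, -0.0, 0.0]]]
[[[5, 0, -7], [-0.0, 0.0, -0.0]], [[9, 0, -15], [-0.0, 0.0, -0.0]], [[14, 0, -22], [-0.0, 0.0, -0.0]], [[19, 0, -29], [-0.0, 0.0, -0.0]], [[23, 0, -36], [-0.0, 0.0, -0.0]]]
[[[5, 0, -7], [0.0, 0.0, 0.0]], [[9, 0, -15], [0.0, 0.0, 0.0]], [[14, 0, -22], [0.0, 0.0, 0.0]], [[19, 0, -29], [0.0, 0.0, 0.0]], [[23, 0, -36], [0.0, 0.0, 0.0]]]
[[[5, 0, -7], [0.0, 0.0, 0.0]], [[9, 0, -15], [0.0, 0.0, 0.0]], [[14, 0, -22], [0.0, 0.0, 0.0]], [[19, 0, -29], [0.0, 0.0, 0.0]], [[23, 0, -36], [0.0, 0.0, 0.0]]]
```

Emit:
{"name": "servo_tool", "arguments": {"deltas": [[[0,-1,32],[0.01,0,0]],[[0,-2,63],[0.02,0,0]],[[0,-3,95],[0.03,0,0]],[[-1,-4,126],[0.04,0,0]],[[-1,-5,157],[0.04,0,0]]]}}

```text
t: 14.98
ee_pos: [702.3, 107.0, 71.8]
orientation: [0.207, 2.134, -0.121]
ft_force: [0.2, 0.4, 0.8]
width: 50.3
grasp_force: 0.0
```

Emit:
{"name": "servo_tool", "arguments": {"deltas": [[[0,0,0],[0,0,0]],[[0,0,0],[0,0,0]],[[0,0,0],[0,0,0]],[[0,0,0],[0,0,0]],[[0,0,0],[0,0,0]]], "grip": 1}}

```text
t: 15.4
ee_pos: [700.2, 108.5, 72.7]
orientation: [0.206, 2.135, -0.12]
ft_force: [-0.4, 0.3, 0.1]
width: 20.8
grasp_force: 0.0
```

Emit:
{"name": "servo_tool", "arguments": {"deltas": [[[0,0,0],[0,0,0]],[[0,0,0],[0,0,0]]]}}

```text
t: 15.57
ee_pos: [700.5, 107.8, 72.6]
orientation: [0.208, 2.134, -0.121]
ft_force: [-2.6, -5.2, 2.5]
width: 11.9
grasp_force: 30.0
```

```bash
python3 - <<'E'
from st import *
state()
E
```

```text
15.57 11.9 rack [-101.8    0.3   82.7] [-2.6 -5.2  2.5] [0.32 0.75 2.05 3.83 0.72 1.31]
theta -0.522 123.5
```

Fin gripped (11.9 mm). Pulling.

Emit:
{"name": "servo_tool", "arguments": {"deltas": [[[5,0,-7],[0,0,0]],[[9,0,-15],[0,0,0]],[[14,0,-22],[0,0,0]],[[19,0,-29],[0,0,0]],[[23,0,-36],[0,0,0]]]}}

```text
t: 15.98
ee_pos: [658.5, 116.1, 72.6]
orientation: [0.208, 2.134, -0.121]
ft_force: [-0.6, -5.9, -0.8]
width: 12.1
grasp_force: 30.0
```

Emit:
{"name": "servo_tool", "arguments": {"deltas": [[[5,0,-7],[0,0,0]],[[9,0,-15],[0,0,0]],[[14,0,-22],[0,0,0]],[[19,0,-29],[0,0,0]],[[23,0,-36],[0,0,0]]]}}

```text
t: 16.4
ee_pos: [616.4, 124.3, 72.6]
orientation: [0.209, 2.134, -0.121]
ft_force: [0.1, -6.9, -1.0]
width: 11.8
grasp_force: 30.0
```

Emit:
{"name": "servo_tool", "arguments": {"deltas": [[[5,0,-7],[0,0,0]],[[9,0,-15],[0,0,0]],[[14,0,-22],[0,0,0]],[[18,0,-28],[0,0,0]],[[22,0,-34],[0,0,0]]]}}

```text
t: 16.82
ee_pos: [576.6, 132.1, 72.5]
orientation: [0.209, 2.134, -0.122]
ft_force: [0.6, -6.9, 1.0]
width: 11.9
grasp_force: 30.0
```

```bash
python3 - <<'E'
from st import *
state()
E
```

```text
16.82 11.9 rack [-2.28e+02  2.00e-01  8.27e+01] [ 0.6 -6.9  1. ] [0.49 0.73 2.26 3.9  0.89 1.45]
theta 0.393 155.1
```

Emit:
{"name": "servo_tool", "arguments": {"deltas": [[[1,0,-2],[0,0,0]],[[2,0,-3],[0,0,0]],[[3,0,-5],[0,0,0]],[[3,0,-5],[0,0,0]]]}}

```text
t: 17.15
ee_pos: [570.7, 133.2, 72.6]
orientation: [0.208, 2.135, -0.122]
ft_force: [-2.0, -7.0, 2.8]
width: 12.2
grasp_force: 30.0
```

```bash
python3 - <<'E'
from st import *
state()
E
```

```text
17.15 12.2 rack [-2.34e+02  2.00e-01  8.27e+01] [-2.  -7.   2.8] [0.5  0.73 2.27 3.91 0.9  1.45]
theta 0.422 158.9
```

Emit:
{"name": "servo_tool", "arguments": {"deltas": [[[1,0,-2],[0,0,0]],[[2,0,-3],[0,0,0]],[[3,0,-5],[0,0,0]],[[3,0,-5],[0,0,0]]]}}

```text
t: 17.48
ee_pos: [567.9, 133.9, 72.8]
orientation: [0.214, 2.132, -0.122]
ft_force: [20.1, -15.8, -13.2]
width: 12.4
grasp_force: 30.0
```

Emit:
{"name": "servo_tool", "arguments": {"deltas": [[[1,0,-2],[0,0,0]],[[2,0,-3],[0,0,0]],[[3,0,-4],[0,0,0]],[[3,0,-4],[0,0,0]]]}}

```text
t: 17.82
ee_pos: [565.5, 134.4, 73.4]
orientation: [0.218, 2.126, -0.122]
ft_force: [36.4, -21.7, -18.8]
width: 12.2
grasp_force: 29.9
```

```bash
python3 - <<'E'
from st import *
state()
E
```

```text
17.82 12.2 rack [-239.5    0.5   83.4] [ 36.4 -21.7 -18.8] [0.51 0.74 2.28 3.92 0.91 1.46]
theta 0.446 162.8
```

Emit:
{"name": "servo_tool", "arguments": {"deltas": [[[-2,0,3],[0,0,0]],[[-4,0,6],[0,0,0]],[[-4,0,6],[0,0,0]]]}}

```text
t: 18.07
ee_pos: [568.8, 133.6, 73.3]
orientation: [0.21, 2.132, -0.121]
ft_force: [0.7, -7.0, 2.8]
width: 11.7
grasp_force: 30.0
```

Emit:
{"name": "servo_tool", "arguments": {"deltas": [[[0,0,0],[0,0,0]],[[0,0,0],[0,0,0]],[[0,0,0],[0,0,0]],[[0,0,0],[0,0,0]],[[0,0,0],[0,0,0]]], "grip": -0.15}}

```text
t: 18.48
ee_pos: [568.2, 135.1, 72.1]
orientation: [0.206, 2.135, -0.12]
ft_force: [0.6, -0.3, -0.0]
width: 42.1
grasp_force: 0.0
```

Emit:
{"name": "servo_tool", "arguments": {"deltas": [[[0,0,-15],[0,0,0]],[[0,0,-35],[0,0,0]],[[0,0,-60],[0,0,0]],[[0,0,-85],[0,0,0]],[[0,0,-105],[0,0,0]]]}}

```text
t: 18.9
ee_pos: [479.4, 151.8, 129.7]
orientation: [0.206, 2.136, -0.121]
ft_force: [-0.1, 0.6, -0.3]
width: 50.6
grasp_force: 0.0
```

Emit:
{"name": "servo_tool", "arguments": {"deltas": [[[0,0,0],[0,0,0]],[[0,0,0],[0,0,0]]]}}

```text
t: 19.07
ee_pos: [481.2, 153.1, 129.7]
orientation: [0.205, 2.134, -0.118]
ft_force: [0.4, 0.3, -0.5]
width: 50.0
grasp_force: 0.0
```

```bash
python3 - <<'E'
from st import *
state()
p=get_image("wrist"); cv2.imwrite("pics/w4.png",p["frame"])
w=Rk.inv().apply(cloud(p)-RC)
k=w[(abs(w[:,1])<8)&(w[:,2]>45)&(w[:,2]<103)&(w[:,0]>-275)&(w[:,0]<-60)]; print(len(k),np.percentile(k,[1,20,50],axis=0).round(1))
p=get_image("top"); w=Rk.inv().apply(cloud(p)-RC)
k=w[(abs(w[:,1])<70)&(w[:,2]>15)&(w[:,2]<60)&(w[:,0]<-90)&(w[:,0]>-300)]; print("tray",len(k),np.percentile(k,[1,50,99],axis=0).round(1))
k=w[(w[:,2]>140)&(w[:,2]<158)&(w[:,0]<-180)&(w[:,0]>-370)&(w[:,1]<-110)&(w[:,1]>-180)]; print("gate",len(k),np.polyfit(k[:,0],k[:,1],1) if len(k)>5 else None)
p=get_image("side"); cv2.imwrite("pics/s4.png",cv2.resize(p["frame"][130:300,190:400],None,fx=3.5,fy=3.5))
E
```

```text
19.07 50.0 rack [-325.7    2.4  139.8] [ 0.4  0.3 -0.5] [0.7  0.56 2.41 4.13 0.9  1.4 ]
theta 0.721 230.8
836 [[-248.4   -6.3   45.7]
 [-247.4   -4.1   57.9]
 [-246.7   -0.5   77.1]]
tray 1092 [[-216.6  -67.3   18.1]
 [-163.1   -2.4   29.1]
 [-125.3   68.3   56.1]]
gate 220 [   0.1426331  -100.63742651]
```

View pics/w4.png

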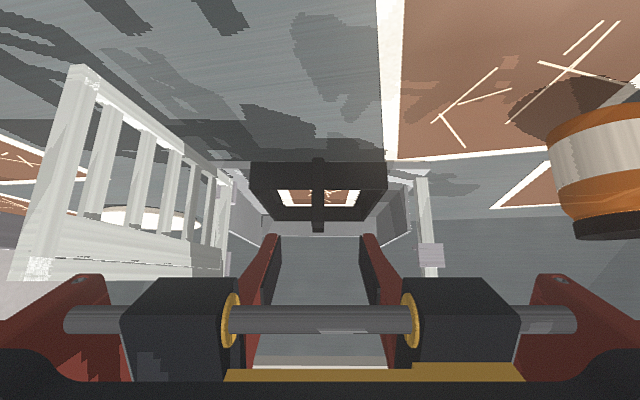

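View pics/s4.png

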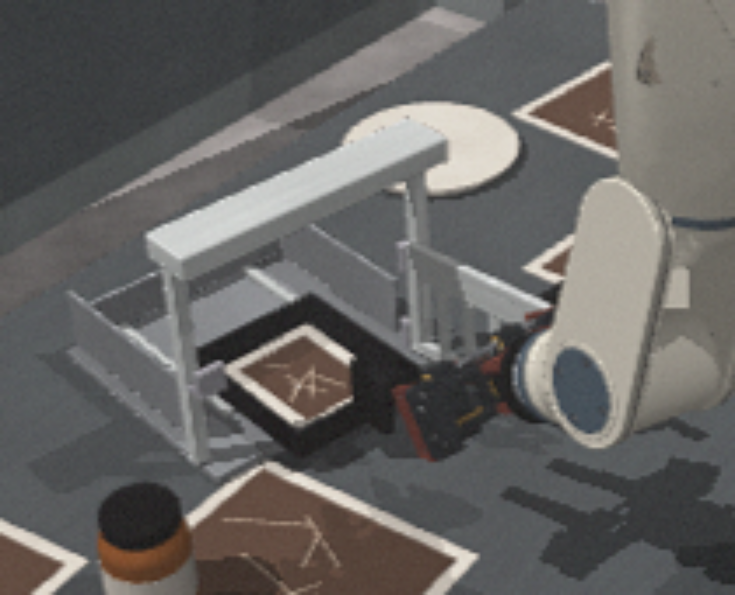

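```bash
python3 - <<'E'
from st import *
p=get_image("top"); c=cloud(p)
for th in (1.7,):
    e=gp(th,160,50,0); k=c[(np.hypot(*(c[:,:2]-e[:2]).T)<12)]; print(len(k),np.percentile(k,[50,90,98],axis=0).round(1) if len(k) else 0)
    for s in (90,200):
        e=gp(th,s,12,0); k=c[(np.hypot(*(c[:,:2]-e[:2]).T)<8)&(c[:,2]<143)&(c[:,2]>100)]; print(s,len(k),np.percentile(k[:,2],[50,90]) if len(k) else 0)
E
```

```text
77 [[469.1 -41.2 130.9]
 [478.  -33.2 138.4]
 [480.8 -31.2 141.9]]
90 15 [134.91710246 137.78985942]
200 14 [133.35397896 136.98484076]
```

```bash
python3 -c "
from h import *
print(close_job())"
```

```text
the job is handed in; nothing more can be done
None
```

I handed the job in at about 19 s: gate about 1.7 rad open, latch bar level, tray out about 131 mm against its stop, gripper clear, and the bottle, jar and tape roll not touched; the judge's verdict was not shown.

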